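# Fetch a flat packing shim out of its tray and seat it on a mounting foot

## Task

Pressing on the flat steel shim with a fingertip, slide it along its tray until it sticks out over the open front edge far enough to be gripped by its two sides. Grip it, draw it forward clear of the two spring clips and lift it away, lay it flat on the pad of the cast mounting foot between the two side lips, and push it back until it touches the stop. Go gently: press and push with no more than about 30 N, do not drop the shim, and leave the tools lying around alone.

Things in the scene. Friction and masses are not known exactly. Their poses are not given: they have to be found in the camera images.
- shim: flat plain bright steel plate, 110 x 60 x 3 mm, about 0.155 kg (varies), loose. Origin at the centre of its underside, x along the length, y along the width, z up. Smooth: pressed fingertips hold it better than the waxed tray floor. It starts flat in the tray's channel, wholly inside, its near end 3 to 20 mm behind the open edge, both long edges under the spring clips.
- tray: fixed wooden block 150 (x) x 94 (y) x 45 mm high with a channel on top: floor 45 mm above the bench, 66 mm wide between two 9 mm high rails, a 9 mm bar across the far end, open at the near end. Origin at the centre of the underside; -x points out of the open end (towards the robot). Closed fingers fit in the channel, but no finger between shim and rail.
- tray_edge (a point): middle of the open edge of the tray's floor, 75 mm in front of its origin, 45 mm above the bench; axes as the tray. The near face is sheer. Two steel clips on the rails, 57 to 73 mm behind it (+x), press 2.5 N each on the shim's long edges: 46 mm free between them, tops 13 mm above the floor. Sliding the shim by its top takes a press of 8 N or more; 12 to 20 N is sure.
- foot: fixed dark cast-iron mounting foot: base plate 10 mm high (x -30 to +70 mm, 120 mm wide) with bolt heads 16.5 mm high; on it a pedestal with a flat pad, 45 mm above the bench, 84 mm wide, from x = -35 mm to the stop, a bar 11 mm higher than the pad. Origin at the underside, 35 mm in front of the stop's face; -x points to the open side (towards the robot).
- foot_seat (a point): middle of the stop's face at pad height (45 mm), axes as the foot. Two lips, 8 mm high and 68 mm apart, flank the 29 mm of pad before the stop. A seated shim's centre lies 55 mm in front (-x); its near 40 mm stick out over the pad's near end, so fingers on its two sides pass in front of the pedestal.
- hex_keys: folding hex-key set, 39 x 96 x 30 mm, loose bystander, origin at the centre of the underside
- pliers: pliers lying flat, 54 x 171 x 13 mm, loose bystander, origin at the centre of the underside
- offcut_block: small wooden block, 44 x 62 x 44 mm, loose bystander, origin at the centre of the underside
Things that resemble listed ones, but are neither listed nor needed, are in the scene too. What is shaped like the foot but pink is not meant.

How it is judged:
By the outcome, as a careful person would: the job done as asked, in the order asked, and still so for the second after the job is handed in, with the robot touching nothing.
It also fails if it takes over 64 s, if anything falls off the work surface, if the arm or the gripper's body presses on something with over 40 N, if the wrist force passes 120 N, or if a joint passes its speed limit or range.

## Robot

A 7-joint arm with a two-finger parallel gripper is mounted at the origin on a cart in front of the work surface, level with it; the furniture and walls round the work are solid. World frame = base frame: x ahead of the robot, y to its left, z up, the work surface at z = 0. Lengths are in mm, angles in rad, forces in N, time in s.
With the tool pointing down it reaches from about 400 to 875 mm from the base axis. Payload 4.4 kg.
Tool frame: the origin (TCP) lies midway between the tips of the shut fingers; the grasp point (between the pads) lies 19 mm behind it; z points along the fingers, y is the line along which they close (so a half turn about z gives the same grasp; the last joint's range is limited). The gripper opens to 85 mm and grips with 20 to 120 N. Pads are 22 mm wide; open, the fingers measure 114 mm over their backs; the gripper's body (76 mm by 85 mm) begins 54 mm behind the grasp point. The pads swing forward as they close: fully open they stand 13 mm farther back than shut.
Start: joints at [-1.181, 0.628, 0.038, 1.517, -0.027, 0.996, -0.02], TCP at [286.097, 583.666, 231.313] pointing down, gripper open.
Joint ranges: [-3.06, 3.06], [-0.37, 2.12], [-1.25, 1.32], [0.18, 2.47], [-1.1, 4.24], [0.23, 1.98], [-2.94, 2.94]. Speed limits (rad/s): [2.57, 2.57, 3.14, 3.14, 3.14, 3.14, 3.14].

## Interface

Orientations are given as [roll, pitch, yaw] about the fixed x, y, z axes, in that order (R = Rz(yaw) Ry(pitch) Rx(roll)).
In Python, from cell import ctrl gives the robot as it stands.
- The arm moves only by the shell command python3 -m handwheel 'ROWS'. ROWS is JSON, a list of rows, each a list of 3 entries, a list of its own where there are three numbers: the turn, a rotation vector about the tool's x, y, z in degrees, then the shift along the tool's x, y, z in m, then the closure, from 0 (fully open) to 1 (shut). A call has 1 to 5 rows; each row shifts and turns the commanded pose from where the row before left it, along the tool's axes as they then stand; what a row does not reach is not made up. A row lasts 1/12 s, in which the tool goes at most 41.7 mm and 7.16 degrees, less where a joint would pass 70% of its speed; a pose out of reach is approached as far as the arm can. A call is refused whole if a number of a shift passes 0.0417 or a number of a turn 7.16, either way. A call with a gripper value outside its range is refused whole. The fingers move at their own pace and stop on an object; the grip force is fixed at half the most. Time passes only in rows, so rows that do not move let the fingers close. It gives the time, the measured TCP pose, the force, the opening and the grip force at its end, in the units of the state.
- ctrl.read_state(): the state, without advancing time (a new reading comes with each control period).
- ctrl.get_image(name): name is "scene" or "top"; returns a dict with "pixels" (480x640x3 uint8, red, green, blue), "fx", "fy", "cx", "cy" (pixels), "pose" (4x4, takes a point from camera to world coordinates). Camera axes: x right, y up, looking along -z (the intrinsics and any distortion apply to the point x, -y, -z); pixel columns grow to the right and rows downward; lengths in mm; the calibration is good to about 2 mm. A picture is of the moment at which its call begins. There is no depth.
- ctrl.finish_job(): hands the job in; it is judged then, once.
The state is a dict: "clock": time; "qpos": joint angles; "qd": joint speeds; "tau": joint torques, N m; "eef_pos": TCP position; "tool_rot": TCP orientation; "force": force on the tool from outside, world axes, zero at the start; "torque": the same for the moment, N m; "width": finger opening in mm; "gripper_force": force on a finger pad.
Only numpy, scipy, OpenCV 4.12 (cv2) and the standard library are available. Lean on these libraries where they do the work, as an engineer would, in place of code of your own. Each camera call takes 0.05 s, during which the arm holds its last target. There are 200 camera calls.

## Working session

There is one attempt and no reset: what is moved stays moved. The work goes in short steps, Python scripts to look and compute and a shell command to move; the robot and the scene stay as the last step left them, time stands still between calls to the robot, and variables do not carry over. Pictures are saved under pics/ and viewed, at most 10 in all, crops included, and the job is handed in when it is done.

```bash
ls; mkdir -p pics; python3 - <<'E'
from cell import ctrl
import cv2
s=ctrl.read_state();print(s)
for n in("scene","top"):
    im=ctrl.get_image(n);cv2.imwrite(f"pics/{n}0.png",im["pixels"][:,:,::-1]);print({k:v for k,v in im.items() if k!="pixels"})
E
```

```text
pics
{'clock': 0.0, 'qpos': array([-1.18078473,  0.62934458,  0.03843084,  1.51837531, -0.02697578,
        0.99631041, -0.01996776]), 'qd': array([-2.54669443e-04, -8.25560878e-04,  2.73511771e-03,  4.93328299e-04,
       -1.61201643e-03,  8.17939115e-05, -4.76008116e-04]), 'tau': array([ 7.06447863e-04, -5.63409662e+01,  1.22664951e+00, -1.93444991e+01,
        1.10934488e-02,  1.04749753e-02, -2.52693934e-05]), 'eef_pos': array([285.82021804, 583.08115201, 230.38756542]), 'tool_rot': array([-3.13967315e+00,  3.92585350e-05,  2.68583534e+00]), 'force': array([ 0.9351993 ,  0.15298096, -0.14888576]), 'torque': array([ 0.0076298 , -0.00781766,  0.01858866]), 'gripper_force': 0.0, 'width': 85.50070570409319}
{'fx': 516.5961102811714, 'fy': 516.5961102811714, 'cx': 318.35036707387746, 'cy': 237.8289574021572, 'pose': array([[-7.73482273e-01,  2.67743294e-01, -5.74489949e-01,
        -1.04157919e+02],
       [-6.33734864e-01, -3.12024505e-01,  7.07828249e-01,
         8.67478392e+02],
       [ 1.02613251e-02,  9.11566913e-01,  4.11023684e-01,
         5.09745515e+02],
       [ 0.00000000e+00,  0.00000000e+00,  0.00000000e+00,
         1.00000000e+00]])}
{'fx': 571.3686370939142, 'fy': 571.3686370939142, 'cx': 307.69195069486557, 'cy': 240.861591643894, 'pose': array([[ 1.28867285e-02,  9.90423788e-01, -1.37457817e-01,
         4.08413111e+02],
       [-9.99811547e-01,  1.07669474e-02, -1.61537495e-02,
         5.16280743e+01],
       [-1.45190567e-02,  1.37640081e-01,  9.90375891e-01,
         1.23416302e+03],
       [ 0.00000000e+00,  0.00000000e+00,  0.00000000e+00,
         1.00000000e+00]])}
```

View pics/scene0.png

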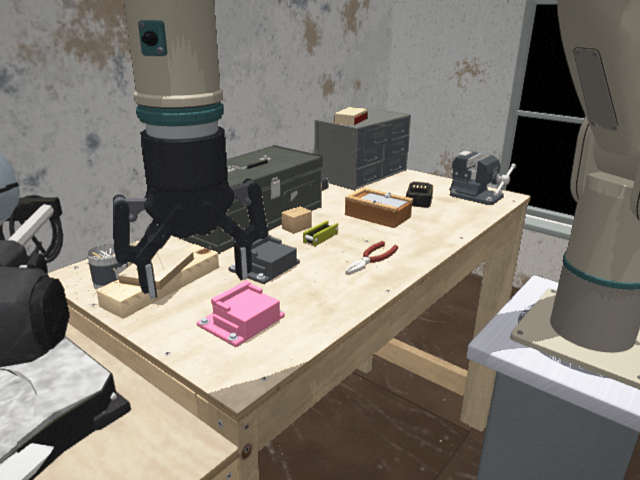

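View pics/top0.png

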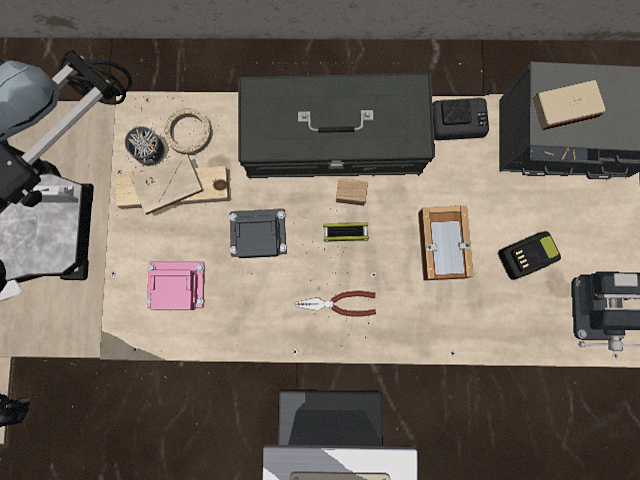

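The top view shows the tray with its bright shim at about (446,242), the dark foot at (258,233), a pink look-alike at (176,286), and the bystanders at (350,190), (346,232) and (337,303). The dark foot fits the description, since the pink one is excluded. I'll confirm both in an enlarged crop.

```bash
python3 - <<'E'
import cv2,numpy as np
a=cv2.imread("pics/top0.png")
c=lambda x,y:cv2.resize(a[y:y+100,x:x+80],None,fx=5,fy=5,interpolation=cv2.INTER_CUBIC)
cv2.imwrite("pics/crop0.png",np.hstack([c(218,185),c(406,193)]))
E
```

```text
(no output)
```

View pics/crop0.png

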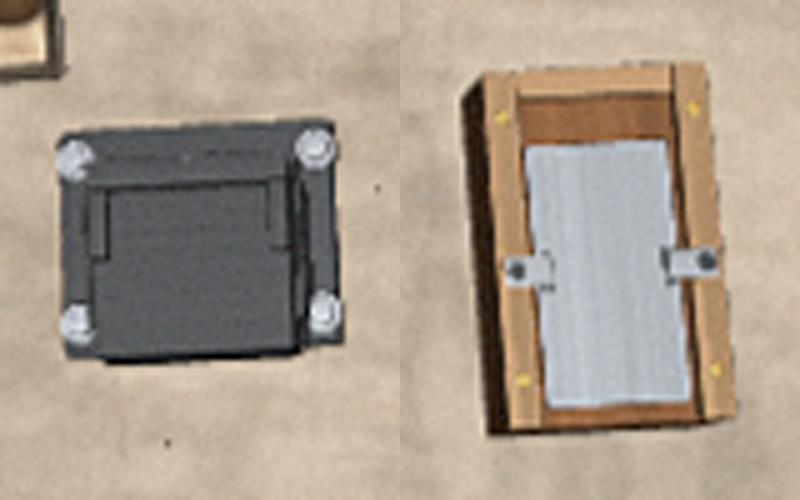

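The crop confirms the dark foot with its stop on the far side (crop y≈183) and lips at x≈108 and x≈270. The tray holds the bright shim, with its near end at y≈407 and the open edge at y≈428. I'll turn these into positions.

```bash
cat >h.py <<'E'
import numpy as np,cv2
from cell import ctrl
def ray(im,uv,z):
    uv=np.atleast_2d(np.array(uv,float));P=im["pose"]
    d=np.c_[(uv[:,0]-im["cx"])/im["fx"],-(uv[:,1]-im["cy"])/im["fy"],-np.ones(len(uv))]@P[:3,:3].T
    o=P[:3,3];return o+d*((z-o[2])/d[:,2])[:,None]
def proj(im,p):
    P=im["pose"];c=(np.atleast_2d(p)-P[:3,3])@P[:3,:3]
    return np.c_[im["cx"]+im["fx"]*c[:,0]/-c[:,2],im["cy"]+im["fy"]*c[:,1]/c[:,2]]
E
python3 - <<'E'
from h import *
np.set_printoptions(precision=1,suppress=True)
im=ctrl.get_image("top");a=im["pixels"]
hsv=cv2.cvtColor(a,cv2.COLOR_RGB2HSV)
m=((hsv[:,:,1]<50)&(hsv[:,:,2]>140)).astype(np.uint8)
r=np.zeros_like(m);r[200:285,425:470]=1
n,l,st,c=cv2.connectedComponentsWithStats(m*r)
k=1+np.argmax(st[1:,4]);print(st[k])
mm=cv2.morphologyEx((l==k).astype(np.uint8),cv2.MORPH_OPEN,np.ones((9,9)))
cn=max(cv2.findContours(mm,0,2)[0],key=cv2.contourArea)
w=ray(im,cn[:,0],48)[:,:2].astype(np.float32)
R=cv2.minAreaRect(w);print("shim",R);print(cv2.boxPoints(R))
T=lambda pts,z:ray(im,[(406+x/5,193+y/5) for x,y in pts],z)[:,:2]
print("rail outer FL FR NL NR");print(T([(485,72),(705,63),(511,428),(733,415)],54))
print("clips tip L,R",T([(553,270),(662,264)],57))
print("floor edge",T([(540,428),(694,423)],45))
F=lambda pts,z:ray(im,[(218+x/5,185+y/5) for x,y in pts],z)[:,:2]
print("bolts");print(F([(75,160),(315,148),(78,322),(323,312)],16.5))
print("stop");print(F([(108,186),(270,180)],45));print("pad near");print(F([(90,357),(297,350)],45));print("lips",F([(108,225),(272,218)],53))
s=ctrl.read_state();print(s["eef_pos"],s["tool_rot"],s["clock"])
E
```

```text
[ 427  221   43   54 1560]
shim ((562.8480224609375, -219.83641052246094), (110.99459838867188, 59.365962982177734), 4.144932746887207)
[[ 505.4 -194.2]
 [ 509.6 -253.5]
 [ 620.3 -245.4]
 [ 616.1 -186.2]]
rail outer FL FR NL NR
[[ 647.3 -336.8]
 [ 652.1 -428.5]
 [ 498.4 -342.4]
 [ 504.8 -433.4]]
clips tip L,R [[ 563.7 -361. ]
 [ 566.7 -405.9]]
floor edge [[ 499.2 -357.4]
 [ 502.  -420.9]]
bolts
[[627.9 234.1]
 [634.2 130.1]
 [557.1 230.7]
 [562.6 125.3]]
stop
[[611.7 215.5]
 [615.  147. ]]
pad near
[[538.9 221. ]
 [542.9 134.1]]
lips [[593.8 214. ]
 [597.5 145.2]]
[285.9 583.2 230.6] [-3.1 -0.   2.7] 0.15
```

```bash
python3 - <<'E'
from h import *
np.set_printoptions(precision=1,suppress=True)
im=ctrl.get_image("top")
T=lambda pts,z:ray(im,[(406+(x-400)/5,193+y/5) for x,y in pts],z)[:,:2]
q=T([(485,72),(705,63),(511,428),(733,415)],54)
print(q,q.mean(0));print([np.arctan2(*(q[i]-q[i+2])[::-1]) for i in(0,1)],[np.arctan2(*((q[i]-q[i+1])*[-1,1])) for i in(0,2)])
print("clips tip L,R",T([(553,270),(662,264)],57))
print("floor edge",T([(540,428),(694,423)],45))
E
python3 -m handwheel '[[[0,0,-6],[0,0,0],1],[[0,0,-6],[0,0,0],1],[[0,0,-6],[0,0,0],1],[[0,0,-6],[0,0,0],1],[[0,0,-6],[0,0,0],1]]'
```

```text
[[ 645.7 -170. ]
 [ 650.4 -261.9]
 [ 496.4 -178.4]
 [ 502.9 -269.7]] [ 573.8 -220. ]
[np.float64(0.05669826593786822), np.float64(0.052436068843182665)] [np.float64(0.05169005799302293), np.float64(0.07043276973991049)]
clips tip L,R [[ 561.9 -196.2]
 [ 564.9 -241.3]]
floor edge [[ 497.2 -192.2]
 [ 500.1 -255.9]]
clock: 0.62
eef_pos: [286.0, 583.5, 231.0]
tool_rot: [-3.141, -0.0, -3.069]
force: [0.4, 0.0, -0.9]
width: 25.7
gripper_force: 0.0
```

```bash
python3 -m handwheel '[[[0,0,0],[-0.0093,-0.0342,0],1],[[0,0,0],[-0.0093,-0.0342,0],1],[[0,0,0],[-0.0093,-0.0342,0],1],[[0,0,0],[-0.0093,-0.0342,0],1],[[0,0,0],[-0.0093,-0.0342,0],1]]'
python3 -m handwheel '[[[0,0,0],[-0.0093,-0.0342,0],1],[[0,0,0],[-0.0093,-0.0342,0],1],[[0,0,0],[-0.0093,-0.0342,0],1],[[0,0,0],[-0.0093,-0.0342,0],1],[[0,0,0],[-0.0093,-0.0342,0],1]]'
```

```text
clock: 1.03
eef_pos: [344.3, 414.4, 231.2]
tool_rot: [-3.141, -0.0, -3.074]
force: [0.8, 0.2, 0.1]
width: -0.2
gripper_force: 0.0
clock: 1.45
eef_pos: [402.3, 247.0, 231.4]
tool_rot: [3.142, 0.0, -3.074]
force: [0.0, -0.0, 1.0]
width: 0.2
gripper_force: 0.0
```

```bash
python3 -m handwheel '[[[0,0,0],[-0.0093,-0.0342,0],1],[[0,0,0],[-0.0093,-0.0342,0],1],[[0,0,0],[-0.0093,-0.0342,0],1],[[0,0,0],[-0.0093,-0.0342,0],1],[[0,0,0],[-0.0093,-0.0342,0],1]]'
python3 -m handwheel '[[[0,0,0],[-0.0093,-0.0342,0],1],[[0,0,0],[-0.0093,-0.0342,0],1],[[0,0,0],[-0.0093,-0.0342,0],1],[[0,0,0],[-0.0093,-0.0342,0],1],[[0,0,0],[-0.0093,-0.0342,0],1]]'
python3 -m handwheel '[[[0,0,0],[-0.0093,-0.0342,0.02],1],[[0,0,0],[-0.0093,-0.0342,0.02],1],[[0,0,0],[-0.0093,-0.0342,0.02],1],[[0,0,0],[-0.0093,-0.0342,0.02],1],[[0,0,0],[0,0,0],1]]'
python3 - <<'E'
from h import *
im=ctrl.get_image("scene");a=im["pixels"][:,:,::-1]
p=proj(im,[[570,-220,50]])[0].astype(int);print(p)
x,y=p[0]-80,p[1]-70
cv2.imwrite("pics/s1.png",cv2.resize(a[y:y+120,x:x+160],None,fx=5,fy=5,interpolation=cv2.INTER_CUBIC))
E
```

```text
clock: 1.87
eef_pos: [460.3, 79.6, 231.4]
tool_rot: [3.142, 0.0, -3.074]
force: [0.8, -0.6, -0.2]
width: -0.0
gripper_force: 0.0
clock: 2.28
eef_pos: [518.2, -88.0, 231.3]
tool_rot: [3.142, -0.0, -3.074]
force: [0.5, 0.4, -1.1]
width: 0.2
gripper_force: 0.0
clock: 2.7
eef_pos: [562.6, -228.9, 146.9]
tool_rot: [-3.138, -0.005, -3.083]
force: [-1.2, -1.7, 0.8]
width: 0.0
gripper_force: 0.0
[380 199]
```

View pics/s1.png

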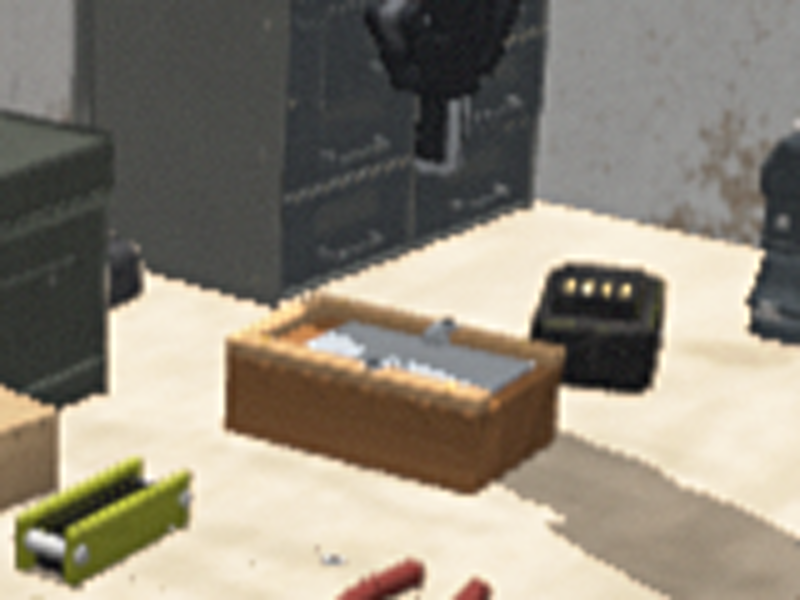

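The scene view shows the closed fingers hanging above the tray at crop (440,160), with the shim flat under both clips. I'll settle there and lower.

```bash
python3 -m handwheel '[[[0,0,0],[0,0,0.025],1],[[0,0,0],[0,0,0.025],1],[[0,0,0],[0,0,0.025],1],[[0,0,0],[0,0,0],1],[[0,0,0],[0,0,0],1]]'
```

```text
clock: 3.17
eef_pos: [563.7, -218.7, 75.9]
tool_rot: [3.14, -0.002, -3.073]
force: [-0.2, -0.7, 0.7]
width: -0.1
gripper_force: 0.0
```

```bash
python3 -m handwheel '[[[0,0,0],[-0.006,-0.001,0.01],1],[[0,0,0],[0,0,0.01],1],[[0,0,0],[0,0,0.003],1],[[0,0,0],[0,0,0.002],1],[[0,0,0],[0,0,0],1]]'
python3 -m handwheel '[[[0,0,0],[0,0,0.001],1],[[0,0,0],[0,0,0.001],1],[[0,0,0],[0,0,0],1]]'
```

```text
clock: 3.58
eef_pos: [570.2, -220.6, 51.1]
tool_rot: [3.141, -0.001, -3.074]
force: [0.4, 0.1, 0.1]
width: -0.2
gripper_force: 0.0
clock: 3.83
eef_pos: [570.5, -220.8, 49.4]
tool_rot: [-3.141, 0.0, -3.074]
force: [0.2, -0.5, -0.6]
width: 0.1
gripper_force: 0.0
```

```bash
python3 -m handwheel '[[[0,0,0],[0,0,0.001],1],[[0,0,0],[0,0,0],1],[[0,0,0],[0,0,0],1]]'; python3 -m handwheel '[[[0,0,0],[0,0,0.0005],1],[[0,0,0],[0,0,0.0005],1],[[0,0,0],[0,0,0],1]]'
```

```text
clock: 4.08
eef_pos: [570.4, -220.7, 48.3]
tool_rot: [3.142, 0.0, -3.074]
force: [-0.7, -0.0, -0.8]
width: -0.1
gripper_force: 0.0
clock: 4.33
eef_pos: [570.5, -220.8, 48.1]
tool_rot: [-3.141, 0.0, -3.074]
force: [-1.6, 0.5, 7.1]
width: -0.1
gripper_force: 3.2
```

```bash
python3 -m handwheel '[[[0,0,0],[0,0,0.0005],1],[[0,0,0],[0,0,0.0004],1],[[0,0,0],[0,0,0],1]]'
```

```text
clock: 4.58
eef_pos: [570.7, -220.8, 48.1]
tool_rot: [-3.141, 0.001, -3.074]
force: [-4.0, 1.5, 11.8]
width: -0.2
gripper_force: 6.2
```

```bash
python3 -m handwheel '[[[0,0,0],[0.001,0,0.0004],1],[[0,0,0],[0.002,0,0],1],[[0,0,0],[0.002,0,0],1],[[0,0,0],[0.002,0,0],1],[[0,0,0],[0.002,0,0],1]]'
```

```text
clock: 5.0
eef_pos: [565.1, -221.8, 48.1]
tool_rot: [-3.139, 0.007, -3.073]
force: [2.9, -0.5, 8.9]
width: -0.4
gripper_force: 4.3
```

```bash
python3 -m handwheel '[[[0,0,0],[0,0,0.0006],1],[[0,0,0],[0.002,0,0.0002],1],[[0,0,0],[0.003,0,0],1],[[0,0,0],[0.003,0,0],1],[[0,0,0],[0.003,0,0],1]]'
python3 - <<'E'
from h import *
im=ctrl.get_image("top")
c=proj(im,[[560,-220,48]])[0].astype(int);x,y=c-[40,50]
cv2.imwrite("pics/t1.png",cv2.resize(im["pixels"][y:y+100,x:x+80,::-1],None,fx=5,fy=5,interpolation=cv2.INTER_CUBIC));print(x,y)
E
```

```text
clock: 5.42
eef_pos: [555.3, -222.9, 48.1]
tool_rot: [-3.138, 0.01, -3.073]
force: [3.0, 0.0, 12.7]
width: 0.4
gripper_force: 6.3
407 198
```

View pics/t1.png

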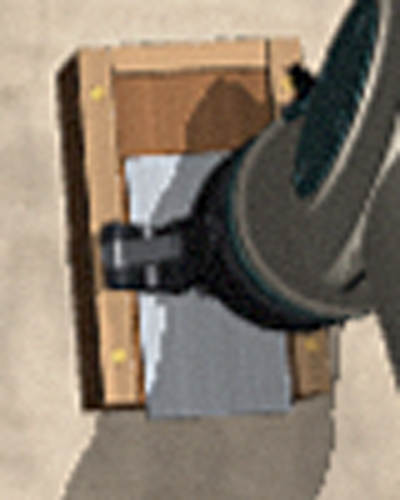

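The near end of the shim (crop y≈415) is now just past the tray edge (y≈405), so it is following the finger. I'll continue about 33 mm.

```bash
python3 -m handwheel '[[[0,0,0],[0.003,0,0],1],[[0,0,0],[0.003,0,0],1],[[0,0,0],[0.003,0,0],1],[[0,0,0],[0.003,0,0],1],[[0,0,0],[0.003,0,0],1]]'

```

```text
clock: 5.88
eef_pos: [540.4, -224.0, 48.1]
tool_rot: [-3.138, 0.01, -3.073]
force: [3.2, 0.3, 13.2]
width: 0.1
gripper_force: 6.5
```

```bash
python3 -m handwheel '[[[0,0,0],[0.004,0,0],1],[[0,0,0],[0.004,0,0],1],[[0,0,0],[0.004,0,0],1],[[0,0,0],[0.004,0,0],1],[[0,0,0],[0.003,0,0],1]]'
python3 -m handwheel '[[[0,0,0],[0,0,-0.006],1],[[0,0,0],[0,0,-0.03],1],[[0,0,0],[0,0,-0.03],1],[[0,0,0],[0.03,0,-0.03],0.2],[[0,0,0],[0.03,0,0],0]]'
python3 -m handwheel '[[[0,0,0],[0.03,0,0],0],[[0,0,0],[0.03,0,0],0],[[0,0,0],[0.03,0,0],0],[[0,0,0],[0,0,0],0]]'
python3 - <<'E'
from h import *
im=ctrl.get_image("top")
c=proj(im,[[540,-220,48]])[0].astype(int);x,y=c-[40,50]
cv2.imwrite("pics/t2.png",cv2.resize(im["pixels"][y:y+100,x:x+80,::-1],None,fx=5,fy=5,interpolation=cv2.INTER_CUBIC));print(x,y)
E
```

```text
clock: 6.3
eef_pos: [521.4, -225.5, 48.1]
tool_rot: [-3.138, 0.01, -3.073]
force: [2.9, -0.2, 14.4]
width: 0.2
gripper_force: 6.9
clock: 6.72
eef_pos: [461.2, -229.4, 145.3]
tool_rot: [-3.137, 0.01, -3.072]
force: [-0.7, -0.9, -0.4]
width: 22.9
gripper_force: 0.0
clock: 7.05
eef_pos: [359.6, -234.1, 140.5]
tool_rot: [3.139, -0.008, -3.078]
force: [-0.8, 0.6, -0.3]
width: 72.1
gripper_force: 0.0
407 208
```

View pics/t2.png

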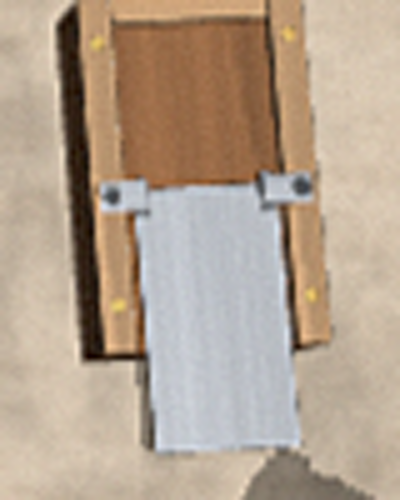

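The shim now overhangs about 38 mm: near corners at crop (155,450) and (300,446), tray edge at y≈353. Next I'll get its pose for the grip.

```bash
python3 - <<'E'
from h import *
np.set_printoptions(precision=1,suppress=True)
im=ctrl.get_image("top");a=im["pixels"]
q=ray(im,[(407+x/5,208+y/5) for x,y in[(155,450),(300,446),(143,220),(283,218)]],48);print(q)
s=ctrl.read_state();p=s["eef_pos"];yaw=s["tool_rot"][2]
n=(q[0]+q[1])/2;f=(q[2]+q[3])/2;d=(f-n)[:2];d/=np.linalg.norm(d);print("yaw",np.arctan2(d[1],d[0]))
t=n[:2]+d*19;print("target",t,"now",p,yaw)
e=t-p[:2];c,si=np.cos(yaw),np.sin(yaw);print("tool dx dy",e@[c,si],e@[si,-c])
E
```

```text
[[ 457.1 -199.1   48. ]
 [ 459.5 -258.7   48. ]
 [ 552.5 -195.9   48. ]
 [ 554.  -254.    48. ]]
yaw 0.04148242086575815
target [ 477.3 -228.1] now [ 366.5 -234.8  140.9] -3.0755781000959703
tool dx dy -110.99283820796055 -0.6395407952511177
```

```bash
python3 -m handwheel '[[[0,0,0],[-0.036,0,0],0],[[0,0,0],[-0.036,0,0],0],[[0,0,0],[-0.037,0,0.01],0],[[0,0,0],[0,0,0.025],0],[[0,0,0],[0,0,0],0]]'
python3 -m handwheel '[[[0,0,0],[0,0,0.025],0],[[0,0,0],[0,0,0.025],0],[[0,0,0],[0,0,0.02],0],[[0,0,0],[0,0,0.011],0],[[0,0,0],[0,0,0],0]]'
```

```text
clock: 7.57
eef_pos: [478.3, -225.0, 102.6]
tool_rot: [3.139, -0.002, -3.07]
force: [-0.7, 0.1, -0.8]
width: 85.2
gripper_force: 0.0
clock: 7.98
eef_pos: [475.1, -226.5, 23.0]
tool_rot: [3.14, -0.003, -3.074]
force: [-0.4, 0.1, -0.2]
width: 85.5
gripper_force: 0.0
```

```bash
python3 -m handwheel '[[[0,0,0],[0,-0.0015,0],0.1],[[0,0,0],[0,0,0],0.2],[[0,0,0],[0,0,0],0.4],[[0,0,0],[0,0,0],0.6],[[0,0,0],[0,0,0],1]]'
python3 -m handwheel '[[[0,0,0],[0,0,0],1],[[0,0,0],[0,0,0],1],[[0,0,0],[0,0,0],1]]'
```

```text
clock: 8.4
eef_pos: [477.2, -229.2, 26.5]
tool_rot: [-3.14, 0.002, -3.074]
force: [-1.0, 0.0, 6.1]
width: 57.9
gripper_force: 62.5
clock: 8.65
eef_pos: [477.3, -229.2, 26.5]
tool_rot: [-3.14, 0.003, -3.074]
force: [-1.8, -0.1, 6.4]
width: 57.9
gripper_force: 62.5
```

```bash
python3 -m handwheel '[[[0,0,0],[0,0,-0.0007],1],[[0,0,0],[0.002,0,0],1],[[0,0,0],[0.003,0,0],1],[[0,0,0],[0.003,0,0],1],[[0,0,0],[0,0,0],1]]'
```

```text
clock: 9.07
eef_pos: [468.8, -229.7, 26.4]
tool_rot: [-3.141, 0.002, -3.074]
force: [0.7, -0.0, 7.3]
width: 57.7
gripper_force: 64.6
```

```bash
python3 -m handwheel '[[[0,0,0],[0.005,0,0],1],[[0,0,0],[0.007,0,0],1],[[0,0,0],[0.007,0,0],1],[[0,0,0],[0.007,0,0],1],[[0,0,0],[0.004,0,0],1]]'
python3 -m handwheel '[[[0,0,0],[0,0,-0.005],1],[[0,0,0],[0,0,-0.015],1],[[0,0,0],[0,0,-0.02],1],[[0,0,0],[0,0,-0.02],1],[[0,0,0],[0,0,0],1]]'
python3 - <<'E'
from h import *
im=ctrl.get_image("scene");a=im["pixels"][:,:,::-1]
s=ctrl.read_state();print(s["force"],s["eef_pos"],s["width"])
p=proj(im,[s["eef_pos"]])[0].astype(int);x,y=p-[100,75]
cv2.imwrite("pics/s2.png",cv2.resize(a[y:y+130,x:x+170],None,fx=4.5,fy=4.5,interpolation=cv2.INTER_CUBIC))
E
```

```text
clock: 9.48
eef_pos: [436.3, -231.2, 25.2]
tool_rot: [3.141, -0.002, -3.075]
force: [-0.3, -0.1, 0.5]
width: 57.8
gripper_force: 64.2
clock: 9.9
eef_pos: [439.8, -231.9, 88.1]
tool_rot: [-3.139, 0.004, -3.074]
force: [0.3, -0.8, -1.5]
width: 57.7
gripper_force: 64.5
[ 0.35708107  0.30099032 -1.30293107] [ 439.28655726 -231.61355888   86.75894453] 57.669619857913304
```

View pics/s2.png

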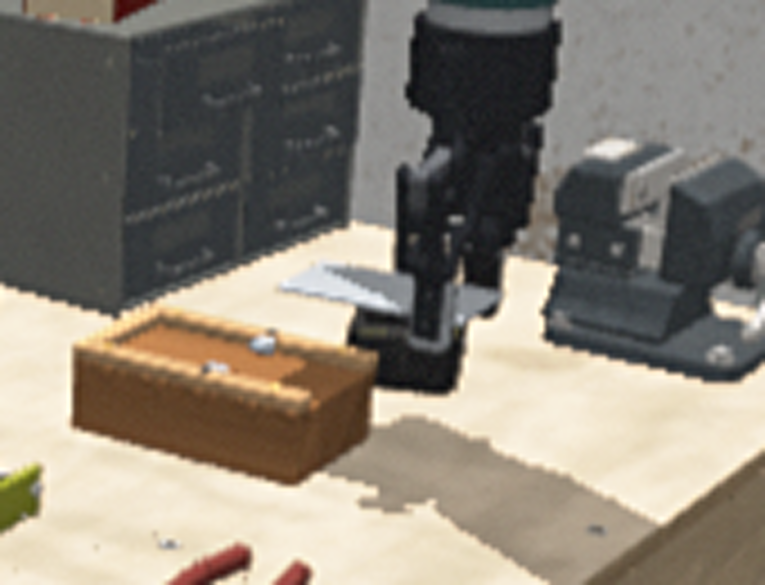

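The shim is gripped and level, clear of the clips and the tray (crop (400,295)). Carrying it to the foot now.

```bash
python3 -m handwheel '[[[0,0,0.9],[0,0,-0.02],1],[[0,0,0],[0,0.01,-0.02],1],[[0,0,0],[-0.005,0.02,0],1],[[0,0,0],[-0.006,0.025,0],1],[[0,0,0],[-0.006,0.027,0],1]]'
python3 -m handwheel '[[[0,0,0],[-0.006,0.027,0],1],[[0,0,0],[-0.006,0.027,0],1],[[0,0,0],[-0.006,0.027,0],1],[[0,0,0],[-0.006,0.027,0],1],[[0,0,0],[-0.006,0.027,0],1]]'
python3 -m handwheel '[[[0,0,0],[-0.006,0.027,0],1],[[0,0,0],[-0.006,0.027,0],1],[[0,0,0],[-0.006,0.027,0],1],[[0,0,0],[-0.006,0.027,0],1],[[0,0,0],[-0.006,0.027,0],1]]'
python3 -m handwheel '[[[0,0,0],[-0.006,0.027,0],1],[[0,0,0],[-0.005,0.015,0],1],[[0,0,0],[0,0.01,0],1],[[0,0,0],[0,0,0],1],[[0,0,0],[0,0,0],1]]'
```

```text
clock: 10.37
eef_pos: [450.4, -148.3, 124.7]
tool_rot: [-3.142, -0.001, -3.092]
force: [0.1, 0.1, -2.0]
width: 57.6
gripper_force: 64.9
clock: 10.78
eef_pos: [473.0, -10.7, 124.2]
tool_rot: [3.142, -0.003, -3.089]
force: [0.8, 0.5, -1.8]
width: 57.6
gripper_force: 64.9
clock: 11.2
eef_pos: [495.9, 125.5, 124.1]
tool_rot: [-3.141, -0.003, -3.089]
force: [1.2, -0.0, -1.6]
width: 58.0
gripper_force: 64.9
clock: 11.62
eef_pos: [504.1, 176.0, 124.5]
tool_rot: [-3.14, -0.002, -3.089]
force: [0.1, -0.6, -1.5]
width: 57.4
gripper_force: 64.9
```

```bash
python3 -m handwheel '[[[0,0,0],[0,0,0.015],1],[[0,0,0],[0,0,0.02],1],[[0,0,0],[0,0,0.01],1],[[0,0,0],[0,0,0],1],[[0,0,0],[0,0,0],1]]'
python3 - <<'E'
from h import *
im=ctrl.get_image("top");print(ctrl.read_state()["eef_pos"])
c=proj(im,[[560,180,48]])[0].astype(int);x,y=c-[50,50]
cv2.imwrite("pics/t3.png",cv2.resize(im["pixels"][y:y+100,x:x+100,::-1],None,fx=6,fy=6,interpolation=cv2.INTER_CUBIC));print(x,y)
E
```

```text
clock: 12.03
eef_pos: [504.8, 175.3, 80.0]
tool_rot: [-3.14, -0.002, -3.091]
force: [0.6, 0.1, -1.4]
width: 57.8
gripper_force: 64.9
[505.42269124 175.87579822  80.61476697]
205 196
```

View pics/t3.png

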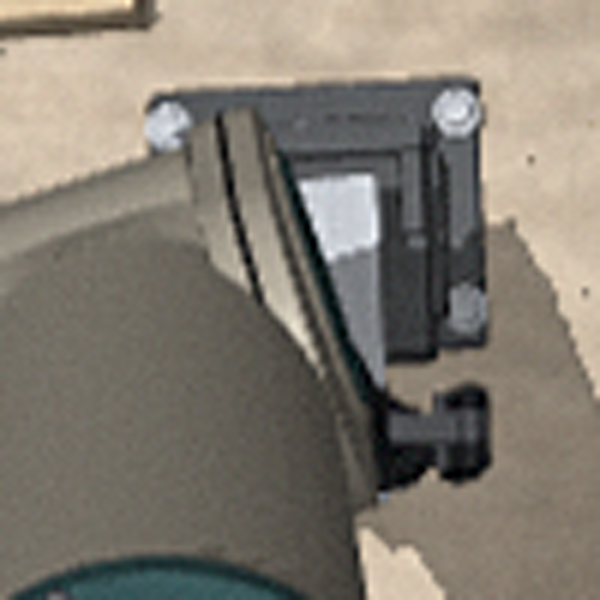

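The arm hides the left half. The shim's far right corner shows at crop (377,175) and the right lip's inner edge at about (402,200), so I'll compare the two.

```bash
python3 - <<'E'
from h import *
np.set_printoptions(precision=1,suppress=True)
im=ctrl.get_image("top")
S=np.array([611.8,181.2]);yw=.052;R=np.array([[np.cos(yw),np.sin(yw)],[-np.sin(yw),np.cos(yw)]])
f=lambda u,v,z:R@(ray(im,(205+u/6,196+v/6),z)[0,:2]-S)
print("corner",f(377,175,103),"side mid",f(384,380,103))
print("lip inner",f(402,200,53),"stop",f(350,155,45),f(350,150,56))
E
```

```text
corner [-17.  -29.8] side mid [-86.1 -30.1]
lip inner [-17.7 -34.3] stop [  0.4 -15.9] [  0.2 -16.9]
```

```bash
python3 -m handwheel '[[[0,0,0],[0,0,0.015],1],[[0,0,0],[0,0,0.015],1],[[0,0,0],[0,0,0.012],1],[[0,0,0],[0,0,0.006],1],[[0,0,0],[0,0,0],1]]'
python3 -m handwheel '[[[0,0,0],[0,0,0.002],1],[[0,0,0],[0,0,0.001],1],[[0,0,0],[0,0,0],1]]'
python3 -m handwheel '[[[0,0,0],[0,0,0.001],1],[[0,0,0],[0,0,0.001],1],[[0,0,0],[0,0,0],1]]'
```

```text
clock: 12.55
eef_pos: [504.6, 176.5, 31.5]
tool_rot: [-3.141, -0.002, -3.09]
force: [0.1, -0.8, -1.3]
width: 57.5
gripper_force: 64.9
clock: 12.8
eef_pos: [505.6, 177.0, 29.8]
tool_rot: [3.141, 0.001, -3.089]
force: [0.4, -0.5, -1.3]
width: 58.0
gripper_force: 64.9
clock: 13.05
eef_pos: [505.4, 176.9, 27.5]
tool_rot: [3.141, 0.0, -3.089]
force: [-0.5, -0.5, -1.5]
width: 57.6
gripper_force: 64.9
```

```bash
python3 -m handwheel '[[[0,0,0],[0,0,0.0005],1],[[0,0,0],[0,0,0.0005],1],[[0,0,0],[0,0,0],1]]'
python3 -m handwheel '[[[0,0,0],[0,0,0.0005],1],[[0,0,0],[0,0,0],1],[[0,0,0],[0,0,0],1]]'
python3 -m handwheel '[[[0,0,0],[0,0,0.0005],1],[[0,0,0],[0,0,0],1],[[0,0,0],[0,0,0],1]]'
```

```text
clock: 13.3
eef_pos: [505.4, 176.9, 26.5]
tool_rot: [3.141, 0.0, -3.09]
force: [-0.3, 0.9, 0.5]
width: 58.0
gripper_force: 65.0
clock: 13.55
eef_pos: [505.3, 176.9, 26.0]
tool_rot: [3.141, 0.0, -3.089]
force: [0.3, 0.2, 2.5]
width: 57.6
gripper_force: 65.1
clock: 13.8
eef_pos: [505.3, 176.9, 25.5]
tool_rot: [3.141, 0.0, -3.09]
force: [-1.5, 0.9, 2.8]
width: 57.9
gripper_force: 65.2
```

Released here, the shim's centre of mass would lie over the pad's near end and it could tip. I'll slide it back while still gripped before letting go.

```bash
python3 -m handwheel '[[[0,0,0],[-0.002,0,0],1],[[0,0,0],[-0.003,0,0],1],[[0,0,0],[-0.003,0,0],1],[[0,0,0],[-0.002,0,0],1],[[0,0,0],[0,0,0],1]]'
python3 -m handwheel '[[[0,0,0],[-0.001,0,0],1],[[0,0,0],[-0.001,0,0],1],[[0,0,0],[-0.001,0,0],1],[[0,0,0],[0,0,0],1]]'
```

```text
clock: 14.22
eef_pos: [516.1, 177.5, 25.6]
tool_rot: [3.141, 0.001, -3.09]
force: [-0.9, 0.5, 5.2]
width: 57.6
gripper_force: 65.4
clock: 14.55
eef_pos: [518.6, 177.6, 25.7]
tool_rot: [3.141, 0.0, -3.09]
force: [-1.8, 0.4, 6.7]
width: 57.5
gripper_force: 65.5
```

```bash
python3 -m handwheel '[[[0,0,0],[-0.001,0,0],1],[[0,0,0],[-0.001,0,0],1],[[0,0,0],[0,0,0],1],[[0,0,0],[0,0,0],1]]'
python3 -m handwheel '[[[0,0,0],[-0.001,0,0],1],[[0,0,0],[-0.0005,0,0],1],[[0,0,0],[0,0,0],1]]'
```

```text
clock: 14.88
eef_pos: [520.5, 177.7, 25.7]
tool_rot: [3.141, 0.0, -3.09]
force: [-2.2, -0.2, 6.7]
width: 57.9
gripper_force: 65.5
clock: 15.13
eef_pos: [520.5, 177.7, 25.6]
tool_rot: [-3.141, -0.003, -3.089]
force: [-4.7, -0.1, 9.1]
width: 57.6
gripper_force: 65.6
```

```bash
python3 -m handwheel '[[[0,0,0],[-0.0005,0,0],1],[[0,0,0],[0,0,0],1],[[0,0,0],[0.001,0,-0.0005],1],[[0,0,0],[0,0,0],0.25],[[0,0,0],[0,0,0],0.2]]'
python3 -m handwheel '[[[0,0,0],[0,0,0],0.1],[[0,0,0],[0,0,0],0],[[0,0,0],[0,0,0],0],[[0,0,0],[0,0,0],0]]'
```

```text
clock: 15.55
eef_pos: [521.8, 177.6, 25.7]
tool_rot: [3.142, 0.001, -3.09]
force: [-0.1, -0.7, -0.5]
width: 67.9
gripper_force: 0.0
clock: 15.88
eef_pos: [521.3, 177.6, 25.7]
tool_rot: [-3.142, 0.0, -3.09]
force: [-0.8, -0.1, -0.9]
width: 85.5
gripper_force: 0.0
```

```bash
python3 -m handwheel '[[[0,0,0],[0.015,0,0],0],[[0,0,0],[0.02,0,0],0],[[0,0,0],[0.025,0,0],0],[[0,0,0],[0.005,0,0.0],0.5],[[0,0,0],[0,0,-0.011],1]]'
python3 -m handwheel '[[[0,0,0],[0,0,0],1],[[0,0,0],[0,0,0],1],[[0,0,0],[0,0,0],1],[[0,0,0],[0,0,0],1],[[0,0,0],[0,0,0],1]]'
python3 - <<'E'
from h import *
np.set_printoptions(precision=1,suppress=True)
for n,fx in(("top",4),("scene",4)):
    im=ctrl.get_image(n);c=proj(im,[[560,180,48]])[0].astype(int);x,y=c-[50,70];print(n,x,y)
    cv2.imwrite(f"pics/{n}4.png",im["pixels"][:,:,::-1])
    v=cv2.resize(im["pixels"][y:y+140,x:x+100,::-1],None,fx=4,fy=4,interpolation=cv2.INTER_CUBIC)
    o=v if n=="top" else np.hstack([o,v])
cv2.imwrite("pics/c4.png",o)
E
```

```text
clock: 16.3
eef_pos: [453.0, 173.7, 35.8]
tool_rot: [-3.14, -0.006, -3.088]
force: [-0.4, -0.5, 0.3]
width: 63.7
gripper_force: 0.0
clock: 16.72
eef_pos: [456.8, 174.2, 36.8]
tool_rot: [3.142, 0.0, -3.09]
force: [-0.2, -0.1, 0.1]
width: 0.6
gripper_force: 0.0
top 205 176
scene 227 181
```

View pics/c4.png

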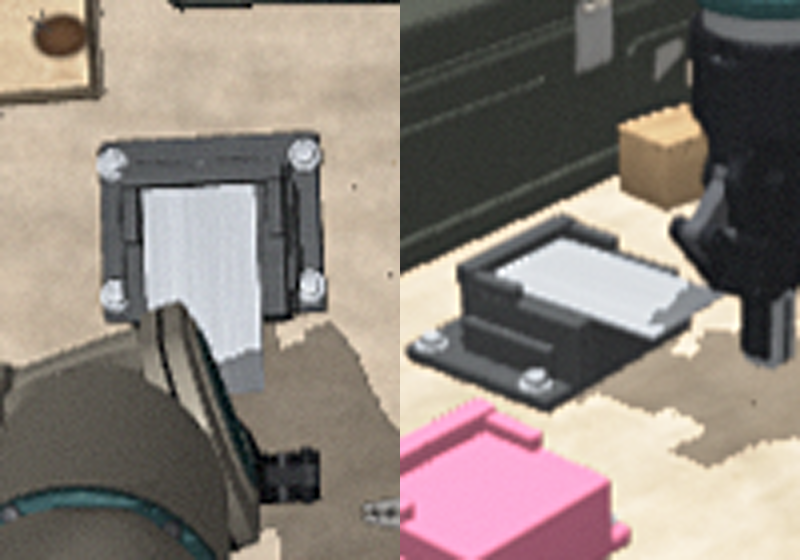

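Both views show the shim flat on the pad between the lips, far end at about crop y=185 next to the stop. Now a gentle push on its near end to seat it.

```bash
python3 -m handwheel '[[[0,0,0],[-0.010,0,0],1],[[0,0,0],[-0.010,0,0],1],[[0,0,0],[-0.005,0,0],1],[[0,0,0],[0,0,0],1],[[0,0,0],[0,0,0],1]]'
python3 -m handwheel '[[[0,0,0],[-0.001,0,0],1],[[0,0,0],[-0.001,0,0],1],[[0,0,0],[-0.001,0,0],1],[[0,0,0],[0,0,0],1]]'
python3 -m handwheel '[[[0,0,0],[-0.001,0,0],1],[[0,0,0],[-0.001,0,0],1],[[0,0,0],[0,0,0],1]]'
```

```text
clock: 17.23
eef_pos: [480.9, 175.4, 36.7]
tool_rot: [-3.141, -0.001, -3.09]
force: [0.2, 0.7, 0.3]
width: 0.1
gripper_force: 0.0
clock: 17.57
eef_pos: [484.3, 175.8, 36.9]
tool_rot: [3.142, 0.0, -3.089]
force: [0.3, -0.4, 0.2]
width: -0.1
gripper_force: 0.0
clock: 17.82
eef_pos: [486.5, 175.9, 36.9]
tool_rot: [3.141, 0.0, -3.089]
force: [1.0, 0.9, -0.3]
width: 0.1
gripper_force: 0.0
```

```bash
python3 -m handwheel '[[[0,0,0],[-0.001,0,0],1],[[0,0,0],[-0.001,0,0],1],[[0,0,0],[0,0,0],1]]'
python3 -m handwheel '[[[0,0,0],[-0.001,0,0],1],[[0,0,0],[-0.0005,0,0],1],[[0,0,0],[0,0,0],1]]'
python3 -m handwheel '[[[0,0,0],[-0.0005,0,0],1],[[0,0,0],[-0.0005,0,0],1],[[0,0,0],[0,0,0],1]]'
```

```text
clock: 18.07
eef_pos: [488.6, 176.0, 36.9]
tool_rot: [3.141, 0.0, -3.09]
force: [-0.2, -0.3, 0.1]
width: 0.1
gripper_force: 0.0
clock: 18.32
eef_pos: [489.9, 176.0, 36.8]
tool_rot: [3.142, 0.0, -3.09]
force: [0.3, 1.6, 0.8]
width: 0.1
gripper_force: 0.0
clock: 18.57
eef_pos: [490.9, 176.1, 36.9]
tool_rot: [3.142, 0.0, -3.09]
force: [0.6, -0.2, 0.4]
width: 0.2
gripper_force: 0.0
```

```bash
for i in 1; do python3 -m handwheel '[[[0,0,0],[-0.0005,0,0],1],[[0,0,0],[-0.0005,0,0],1],[[0,0,0],[0,0,0],1]]'; done
python3 -m handwheel '[[[0,0,0],[-0.0005,0,0],1],[[0,0,0],[-0.0005,0,0],1],[[0,0,0],[0,0,0],1]]'
python3 -m handwheel '[[[0,0,0],[-0.0005,0,0],1],[[0,0,0],[-0.0005,0,0],1],[[0,0,0],[0,0,0],1]]'
```

```text
clock: 18.82
eef_pos: [491.9, 176.1, 36.9]
tool_rot: [3.142, 0.0, -3.09]
force: [0.8, 0.1, 1.0]
width: -0.1
gripper_force: 0.0
clock: 19.07
eef_pos: [492.9, 176.2, 36.9]
tool_rot: [3.142, 0.0, -3.09]
force: [-0.0, 0.1, -0.2]
width: -0.2
gripper_force: 0.0
clock: 19.32
eef_pos: [493.6, 176.2, 36.8]
tool_rot: [-3.142, -0.0, -3.089]
force: [-1.2, 0.8, 0.8]
width: -0.1
gripper_force: 0.2
```

```bash
python3 -m handwheel '[[[0,0,0],[-0.0005,0,0],1],[[0,0,0],[-0.0005,0,0],1],[[0,0,0],[0,0,0],1]]'
python3 -m handwheel '[[[0,0,0],[-0.0005,0,0],1],[[0,0,0],[-0.0005,0,0],1],[[0,0,0],[0,0,0],1]]'
```

```text
clock: 19.57
eef_pos: [493.7, 176.3, 36.7]
tool_rot: [-3.141, -0.002, -3.089]
force: [-2.7, 0.1, 0.9]
width: 0.0
gripper_force: 1.3
clock: 19.82
eef_pos: [493.8, 176.3, 36.6]
tool_rot: [-3.141, -0.004, -3.089]
force: [-5.2, 1.3, 1.8]
width: -0.4
gripper_force: 2.6
```

The fingers stall at x≈493.7 and the force rises with each step, so the shim is against the stop. One slightly firmer push, then I'll withdraw and look.

```bash
python3 -m handwheel '[[[0,0,0],[-0.001,0,0],1],[[0,0,0],[-0.0005,0,0],1],[[0,0,0],[0,0,0],1]]'
python3 -m handwheel '[[[0,0,0],[0.004,0,0],1],[[0,0,0],[0.01,0,0],1],[[0,0,0],[0.025,0,0],1],[[0,0,0],[0.01,0,-0.03],1],[[0,0,0],[0,0,-0.03],1]]'
python3 -m handwheel '[[[0,0,0],[0,-0.035,-0.03],1],[[0,0,0],[0,-0.04,0],1],[[0,0,0],[0,-0.04,0],1],[[0,0,0],[0,-0.04,0],1],[[0,0,0],[0,-0.04,0],1]]'
python3 -m handwheel '[[[0,0,0],[0,0,0],1],[[0,0,0],[0,0,0],1],[[0,0,0],[0,0,0],1]]'
python3 - <<'E'
from h import *
np.set_printoptions(precision=1,suppress=True)
im=ctrl.get_image("top");a=im["pixels"]
c=proj(im,[[560,180,48]])[0].astype(int);x,y=c-[50,50];print(x,y)
cv2.imwrite("pics/t5.png",cv2.resize(a[y:y+100,x:x+100,::-1],None,fx=6,fy=6,interpolation=cv2.INTER_CUBIC))
hsv=cv2.cvtColor(a,cv2.COLOR_RGB2HSV);m=((hsv[:,:,1]<50)&(hsv[:,:,2]>140)).astype(np.uint8)
m[:,:240]=0;m[:,275:]=0;m[:215]=0;m[290:]=0
m=cv2.morphologyEx(m,cv2.MORPH_OPEN,np.ones((9,9)))
w=ray(im,max(cv2.findContours(m,0,2)[0],key=cv2.contourArea)[:,0],48)[:,:2].astype(np.float32)
R=cv2.minAreaRect(w);S=np.array([611.8,181.2]);yw=.052;M=np.array([[np.cos(yw),np.sin(yw)],[-np.sin(yw),np.cos(yw)]])
print(R,M@(np.array(R[0])-S))
E
```

```text
clock: 20.07
eef_pos: [493.9, 176.2, 36.3]
tool_rot: [-3.141, -0.006, -3.089]
force: [-6.4, 1.2, 2.7]
width: 0.2
gripper_force: 3.7
clock: 20.48
eef_pos: [445.0, 173.0, 96.1]
tool_rot: [-3.14, -0.005, -3.089]
force: [0.1, 0.6, -1.0]
width: 0.3
gripper_force: 0.0
clock: 20.9
eef_pos: [459.9, -19.6, 124.7]
tool_rot: [-3.141, 0.004, -3.089]
force: [1.4, 0.1, 0.2]
width: -0.1
gripper_force: 0.0
clock: 21.15
eef_pos: [459.3, -17.6, 124.2]
tool_rot: [3.141, 0.002, -3.091]
force: [-0.2, 1.0, -0.2]
width: -0.1
gripper_force: 0.0
205 196
((556.0073852539062, 180.85287475585938), (111.06461334228516, 59.28599166870117), 3.637631893157959) [-55.7   2.6]
```

View pics/t5.png

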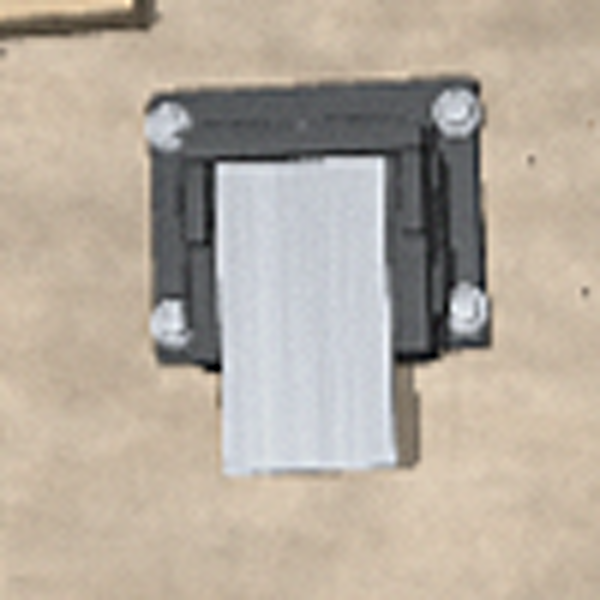

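The shim's far end (crop y≈160) lies flush against the stop between the lips, and its centre measures 55.7 mm in front of the stop, against 55 mm nominal. The robot is clear.

```bash
python3 -c "
from cell import ctrl
print(ctrl.finish_job())"
```

```text
the job is handed in; nothing more can be done
None
```

The shim lies flat on the dark foot's pad between the two lips, pushed back against the stop, and the job was handed in at about 21 s with press and push readings under 15 N and the robot clear of everything.

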